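# Drive the stuck hinge pin out of a table-easel hinge

### The job

Take the drift punch from the wooden tool rack and use it to push the stuck pin down through the hinge on the wooden stand until the pin is all the way out and its head rests on the rubber pad underneath; feel for the hole and press gently, never with more than 40 N. Then put the punch back upright in the rack hole it came from, and leave the other tools in their places.

Things in the scene. Friction and masses are not known exactly. Their poses are not given: they have to be found in the camera images.
- stand: Wooden bridge stand fixed to the table: base 120 x 190 x 20 mm, posts at y = +62 and -62 mm, tops 60 mm high. Origin: centre of its underside, x across the easel legs, y along them, z up. It carries the hinge: a square steel barrel 46 x 46 mm, 60 to 90 mm above the table, with a wooden easel-leg stub 36 mm wide, top 80 mm high, running out to 134 mm on each side along y.
- barrel_top (a point): Stand's middle at the height of the barrel's top face (90 mm up). A vertical through-hole, 10.5 mm wide, mouth chamfered 0.5 mm, runs down the barrel's middle, but the hinge sits off true: its hole lies up to 6 mm from this point along the stand's x and, separately, its y (differs each time, not reported). Find it by feel or sight. The hinge does not shift in use.
- pad (a point): Top centre of the rubber pad (50 x 40 mm, 26 mm up) under the barrel, where the pin's head comes to rest. The pin: plain dark steel, shaft 9 mm thick and 26 mm long, a 15 mm head 4 mm thick on the underside, so it comes out only downwards. At the start its plain upper end is sunk 4 to 10 mm below the barrel's top face.
- pin (a joint): How far the pin is driven down, in m: 0 = head against the barrel's underside, upper end 4 mm below the top face; from 0.026 it is clear of the hole; 0.030 = head on the pad, a hard stop. Starts at 0 to 0.006. It is stuck: it moves under a steady push of about 9 N (plus 20 N per m/s of speed) and stays where it is left.
- rack: Dark wooden tool rack, a block 220 x 60 x 60 mm fixed to the table, with three holes 13 mm wide and 55 mm deep in a row along its x, at x = -70, 0 and +70 mm. Origin: centre of its underside, z up. Each hole holds one tool, in any order.
- punch_grip (a point): Centre of the drift punch's handle. All plain steel, 110 to 225 g: flat-sided handle 28 x 18 x 70 mm over a straight, blunt, round shank 8 mm thick, 50 mm long. Stands upright in a rack hole, its shoulder on the rack's top (this point 95 mm above the table), the handle's 28 mm side along the rack's x. z points up; shoulder at z = -35 mm, shank tip at z = -85 mm.
- awl_grip (a point): Middle of the handle of an awl in the rack: turned wooden handle up to 30 mm thick, 62 mm tall, with a pointed spike below. Leave it where it is.
- knife_grip (a point): Middle of the handle of a painting knife in the rack: flat wooden handle 24 x 16 mm, 58 mm tall, blade down in the hole. Leave it where it is.

How it is judged:
By the outcome, as a careful person would: the job done as asked, in the order asked, and still so for the second after the job is handed in, with the robot touching nothing.
It also fails if it takes over 61 s, if anything falls off the work surface, if the arm or the gripper's body presses on something with over 40 N, if the wrist force passes 120 N, or if a joint passes its speed limit or range.

### The arm

A 6-joint arm with a two-finger parallel gripper is mounted at the origin on the work surface. World frame = base frame: x ahead of the robot, y to its left, z up, the work surface at z = 0. Lengths are in m, angles in rad, forces in N, time in s.
With the tool pointing down it reaches from about 0.275 to 0.725 m from the base axis. Payload 5.6 kg.
Tool frame: the origin (TCP) lies at the very end of the fingers, on their centre line; the grasp point (between the pads) lies 19 mm behind it; z points along the fingers, x is the direction in which the jaws open and shut, and the axes are right-handed (so a half turn about z gives the same grasp; the last joint's range is limited). The gripper opens to 85 mm and grips with 20 to 120 N. Pads are 22 mm wide; open, the fingers measure 114 mm over their backs; the gripper's body (76 mm by 85 mm) begins 54 mm behind the grasp point. The pads swing forward as they close: fully open they stand 13 mm farther back than shut.
Start: joints at [1.615, 0.255, 0.108, 0, -1.424, -0.285], TCP at [0.131, 0.534, 0.231] pointing down, gripper open.
Joint ranges: [-2.95, 2.95], [-1.21, 1.97], [-1.09, 1.5], [-2.87, 1.71], [-2.94, -0.07], [-3.05, 3.05]. Speed limits (rad/s): [2.57, 2.57, 3.14, 3.14, 3.14, 3.14].

### API

Orientations are given as a unit quaternion [w, x, y, z].
In Python, from bench import robot gives the robot as it stands.
- The arm moves only by the tool step_arm, never from a script. Its argument "commands" is a list of rows, each a list of 7 numbers: the shift along the tool's x, y, z in mm, then the turn, a rotation vector about the tool's x, y, z in rad, then the opening, from 0 (shut) to 1 (fully open). In form: [[tx, ty, tz, wx, wy, wz, gripper], ...]. A call has 1 to 20 rows; each row shifts and turns the commanded pose from where the row before left it, along the tool's axes as they then stand; what a row does not reach is not made up. A row lasts 1/10 s, in which the tool goes at most 50 mm and 8.59 degrees, less where a joint would pass 70% of its speed; a pose out of reach is approached as far as the arm can. A call with a gripper value outside its range is refused whole. The fingers move at their own pace and stop on an object; "grip_force" is the grip in N (left out, the last holds). Time passes only in rows, so rows that do not move let the fingers close. It gives the time, the measured TCP pose, the force and the opening at its end, in the units of the state.
- robot.get_obs(): the state, without advancing time (a new reading comes with each control period).
- robot.capture(name): name is "scene" or "top" or "wrist"; returns a dict with "frame" (420x560x3 uint8, blue, green, red), "range_z" (420x560 float32, m along the optical axis (not along the pixel's ray), 0 where there is no reading), "camera_matrix" (3x3 intrinsics, pixels), "rvec" (rotation vector, rad) and "tvec" (3), from world to camera coordinates, as OpenCV has them. Camera axes: x right, y down, z forward; pixel columns grow to the right and rows downward; lengths in m; the calibration is good to about 2 mm. A picture is of the moment at which its call begins.
- robot.job_done(): hands the job in, once; it reports no verdict.
The state is a dict: "time_s": time; "joints": joint angles; "dq": joint speeds; "effort": joint torques, N m; "ee_pos": TCP position; "orientation": TCP orientation; "contact_force": force on the tool from outside, world axes, zero at the start; "wrist_torque": the same for the moment, N m; "opening": finger opening in m.
Only numpy, scipy, OpenCV 4.12 (cv2) and the standard library are available. Lean on these libraries where they do the work, as an engineer would, in place of code of your own. Each camera call takes 0.05 s, during which the arm holds its last target. There are 200 camera calls.

## Working session

There is one attempt and no reset: what is moved stays moved. The work goes in short steps, Python scripts to look and compute and a tool call to move; the robot and the scene stay as the last step left them, time stands still between calls to the robot, and variables do not carry over. Pictures are saved under pics/ and viewed, about 8 in all and at most 12, crops included, and the job is handed in when it is done.

Besides the shell and the picture viewer there is one more tool, called as a command line: name --pt "numbers of a row" for each row, then --argument value for the rest. step_arm: Moves the arm, as the interface text tells. Its arguments: {"type":"object","properties":{"commands":{"type":"array"},"grip_force":{"type":"number"}},"required":["commands"]}

```bash
mkdir -p pics
cat > h.py <<'E'
from bench import robot
import numpy as np, cv2
from scipy.spatial.transform import Rotation as R
def cap(n):
    c=robot.capture(n); np.savez(f'{n}.npz',**c); return c
def pts(c):
    K=c['camera_matrix'];z=c['range_z'];h,w=z.shape
    u,v=np.meshgrid(np.arange(w),np.arange(h))
    P=np.stack([(u-K[0,2])/K[0,0]*z,(v-K[1,2])/K[1,1]*z,z],-1)
    Rm=cv2.Rodrigues(np.array(c['rvec'],float))[0]
    return (P-np.array(c['tvec']).reshape(3))@Rm
def st():
    o=robot.get_obs()
    for k in('time_s','joints','ee_pos','orientation','contact_force','wrist_torque','opening'): print(k,np.round(o[k],4))
E
python3 - <<'E'
from h import *
st()
a=cap('top');b=cap('scene')
cv2.imwrite('pics/top.png',a['frame']);cv2.imwrite('pics/scene.png',b['frame'])
E
```

```text
time_s 0.0
joints [ 1.6146e+00  2.5570e-01  1.0700e-01 -5.0000e-04 -1.4239e+00 -2.8460e-01]
ee_pos [0.131  0.5337 0.2304]
orientation [-7.000e-04 -6.170e-01  7.869e-01 -6.000e-04]
contact_force [-0.4331 -0.817  -0.03  ]
wrist_torque [ 0.0189 -0.032   0.0108]
opening 0.0856
```

View pics/top.png

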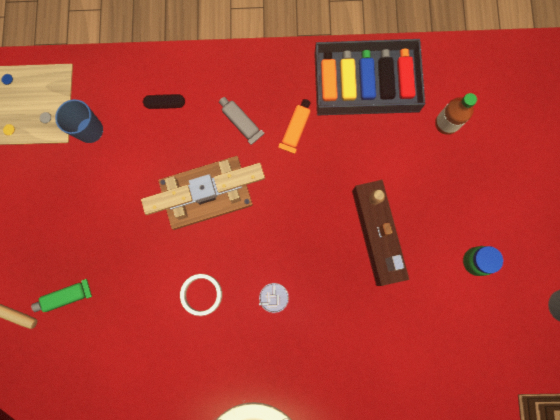

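View pics/scene.png

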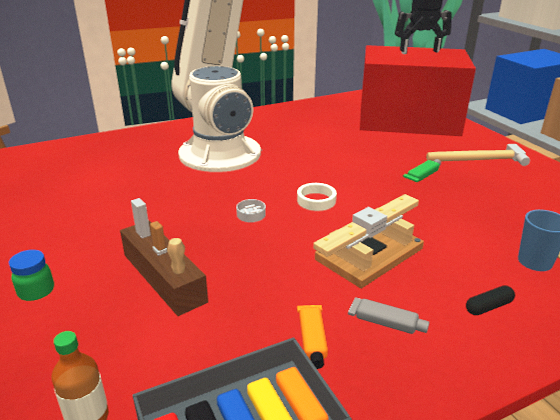

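The top view shows the rack with the awl at (378,196), the knife at (386,230) and the steel punch at (397,262). The stand's barrel is at (202,188), with a dark hole. The scene view agrees: the punch is at the robot end of the rack.

Run:
```python
from h import *
c=dict(np.load('top.npz'));P=pts(c);f=c['frame']
print('cam',-cv2.Rodrigues(c['rvec'])[0].T@c['tvec'].ravel())
for u,v in[(397,262),(378,196),(386,230),(202,188),(300,250),(250,415)]: print(u,v,P[v,u].round(4))
def rect(m,n):
    q=P[m];r=cv2.minAreaRect((q[:,:2]*1000).astype(np.float32));print(n,len(q),np.round(r,2) if 0 else r,q.mean(0).round(4),np.median(q,0).round(4));print(' box',cv2.boxPoints(r).round(1).tolist())
U,V=np.meshgrid(np.arange(560),np.arange(420));Z=P[...,2]
def reg(a,b,c_,d,z0,z1): return (U>a)&(U<b)&(V>c_)&(V<d)&(Z>z0)&(Z<z1)
rect(reg(345,415,175,290,.052,.066),'rack top')
rect(reg(385,415,245,280,.115,.14),'punch top')
rect(reg(180,225,165,210,.086,.096),'barrel')
rect(reg(130,280,145,235,.073,.084),'legs')
rect(reg(130,280,145,235,.012,.026),'base')
C=cv2.resize(f[165:295,340:420],None,fx=4.5,fy=4.5,interpolation=2)
D=cv2.resize(f[160:215,175:230],None,fx=10.6,fy=10.6,interpolation=2)[:583]
C=C[:583];D=cv2.resize(D,(420,583));
cv2.imwrite('pics/crop.png',np.hstack([C,D]))
```

```text
cam [ 0.34856462 -0.07710161  1.09053178]
397 262 [ 0.3953 -0.2974  0.13  ]
378 196 [ 0.5297 -0.2702  0.1199]
386 230 [ 0.4603 -0.2826  0.1173]
202 188 [0.5635 0.0948 0.0857]
300 250 [ 0.4331 -0.1124  0.0021]
250 415 [0.0866 0.0043 0.0087]
rack top 2418 ((464.52545166015625, -284.3594055175781), (220.1039581298828, 61.496971130371094), 11.019588470458984) [ 0.4621 -0.2822  0.0604] [ 0.4585 -0.2812  0.0604]
 box [[350.6000061035156, -275.20001220703125], [362.3999938964844, -335.6000061035156], [578.4000244140625, -293.5], [566.7000122070312, -233.10000610351562]]
punch top 154 ((395.5473937988281, -297.9734802246094), (27.627321243286133, 19.076984405517578), 8.969804763793945) [ 0.3954 -0.2967  0.1292] [ 0.3953 -0.2966  0.13  ]
 box [[380.3999938964844, -290.70001220703125], [383.3999938964844, -309.5], [410.70001220703125, -305.20001220703125], [407.70001220703125, -286.3999938964844]]
barrel 448 ((565.1241455078125, 95.55818939208984), (47.38900375366211, 46.23838424682617), 15.251957893371582) [0.5647 0.0952 0.0902] [0.5649 0.0958 0.0902]
 box [[536.2000122070312, 111.5999984741211], [548.2999877929688, 67.0], [594.0999755859375, 79.5], [581.9000244140625, 124.0999984741211]]
legs 1655 ((563.6434936523438, 94.97389221191406), (45.25367736816406, 267.9725036621094), 17.4097957611084) [0.5637 0.0957 0.08  ] [0.5633 0.0996 0.0801]
 box [[502.0, 216.10000610351562], [582.0999755859375, -39.599998474121094], [625.2999877929688, -26.100000381469727], [545.0999755859375, 229.60000610351562]]
base 2111 ((583.308349609375, 53.67582702636719), (121.69831085205078, 289.0421142578125), 15.950586318969727) [0.5605 0.0967 0.0204] [0.5443 0.0967 0.0205]
 box [[485.1000061035156, 175.89999389648438], [564.5, -102.0], [681.5, -68.5999984741211], [602.0999755859375, 209.39999389648438]]
```

View pics/crop.png

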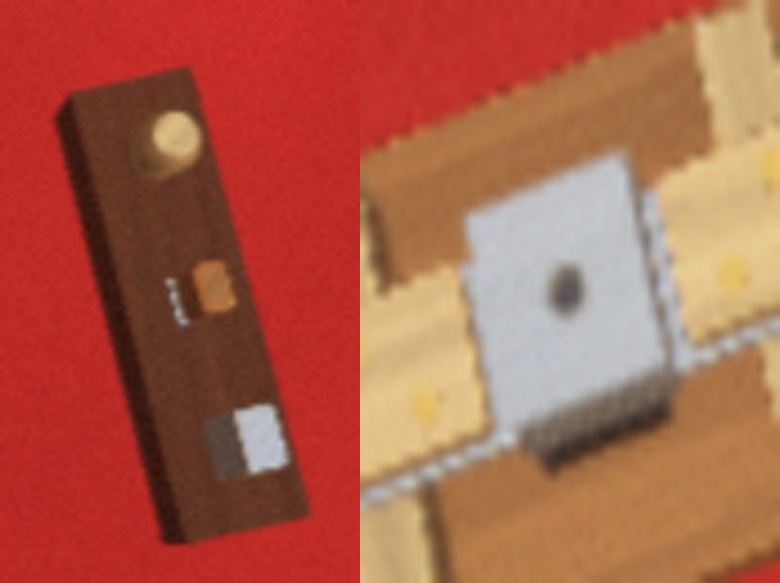

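step_arm --pt "0 0 -4 0 0 -0.143 1" --pt "0 0 -4 0 0 -0.143 1" --pt "0 0 -4 0 0 -0.143 1" --pt "41.4 -23.4 0 0 0 0 1" --pt "41.4 -23.4 0 0 0 0 1" --pt "41.4 -23.4 0 0 0 0 1" --pt "41.4 -23.4 0 0 0 0 1" --pt "41.4 -23.4 0 0 0 0 1" --pt "41.4 -23.4 0 0 0 0 1" --pt "41.4 -23.4 0 0 0 0 1" --pt "41.4 -23.4 0 0 0 0 1" --pt "41.4 -23.4 0 0 0 0 1" --pt "41.4 -23.4 0 0 0 0 1" --pt "41.4 -23.4 0 0 0 0 1" --pt "41.4 -23.4 0 0 0 0 1" --pt "0 0 0 0 0 0 1" --grip_force 100

```text
time_s: 1.7
ee_pos: [0.5019, 0.0945, 0.2421]
orientation: [0.001, 0.769, -0.64, -0.0]
contact_force: [0.7, -0.3, 0.5]
opening: 0.0856
```

```bash
cat >> h.py <<'E'
def to(p,q=None):
    "remaining shift in tool axes, mm, and turn, to world point p"
    o=robot.get_obs();r=R.from_quat(np.roll(o['orientation'],-1))
    print('shift mm',(r.inv().apply(np.array(p)-o['ee_pos'])*1e3).round(1))
    xd=r.apply([1,0,0]);print('yaw',np.degrees(np.arctan2(xd[1],xd[0])).round(2),'zaxis',r.apply([0,0,1]).round(4))
E
python3 - <<'E'
from h import *
st(); to([.3955,-.298,.2])
c=cap('wrist');cv2.imwrite('pics/w1.png',c['frame'])
print('cam',-cv2.Rodrigues(c['rvec'])[0].T@c['tvec'].ravel())
E
```

```text
time_s 1.7
joints [ 4.9390e-01  1.7540e-01  3.3000e-02  9.0000e-04 -1.4308e+00  1.2590e+00]
ee_pos [0.5019 0.0945 0.2421]
orientation [ 0.0013  0.7685 -0.6398 -0.    ]
contact_force [ 0.7036 -0.2967  0.5357]
wrist_torque [-0.0206  0.0382 -0.0204]
opening 0.0856
shift mm [366.7 175.7  43. ]
yaw -79.56 zaxis [-0.0017 -0.002  -1.    ]
cam [0.57974881 0.10963316 0.38528201]
```

View pics/w1.png

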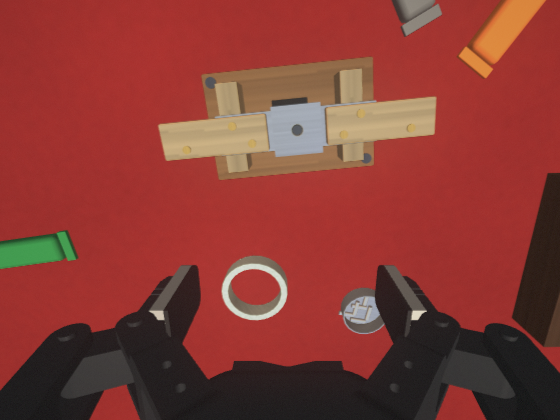

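The wrist view shows the barrel face at about (297,130), with the dark hole near its middle and seen from almost straight above.

```bash
cat >> h.py <<'E'
def ray(c,u,v,z):
    K=c['camera_matrix'];Rm=cv2.Rodrigues(c['rvec'])[0];C=-Rm.T@c['tvec'].ravel()
    d=Rm.T@np.linalg.inv(K)@[u,v,1];return C+d*(z-C[2])/d[2]
E
python3 - <<'E'
from h import *
for n,b,t in(('wrist',(280,314,114,148),None),('top',(190,214,177,198),None)):
    c=dict(np.load(n+'.npz'));g=c['frame'].astype(float).mean(2)
    a,b1,cc,d=b;s=g[cc:d,a:b1];bg=np.median(s);w=np.clip(bg-25-s,0,None)
    lab=cv2.connectedComponentsWithStats((w>0).astype(np.uint8))
    k=[i for i in range(1,lab[0])];
    for i in k:
        if lab[2][i,4]<5: continue
        m=(lab[1]==i)*w;V,U=np.mgrid[cc:d,a:b1];u=(m*U).sum()/m.sum();v=(m*V).sum()/m.sum()
        print(n,lab[2][i],u,v,ray(c,u,v,.09).round(4),'min',s[lab[1]==i].min(),bg)
    P=pts(c)
    Z=P[...,2];
    reg=np.zeros(Z.shape,bool)
    if n=='wrist':reg[95:165,255:340]=1
    else: reg[165:210,180:225]=1
    q=P[reg&(Z>.0865)&(Z<.095)]
    print(cv2.minAreaRect((q[:,:2]*1000).astype(np.float32)),np.median(q,0).round(4))
E
```

```text
wrist [ 11  10  12  12 110] 296.77458563535913 129.53916152096198 [0.5655 0.0973 0.09  ] min 79.33333333333333 170.0
((565.4536743164062, 96.64344787597656), (46.02976608276367, 46.02922439575195), 16.03255844116211) [0.5665 0.0968 0.0909]
top [ 0  0  9  3 18] 192.51947395042993 177.48052604957005 [0.586  0.1145 0.09  ] min 108.66666666666667 192.66666666666666
top [20  0  4 13 21] 211.79787939032474 181.03379721669978 [0.5771 0.0732 0.09  ] min 116.33333333333333 192.66666666666666
top [ 9  8  6  5 24] 201.5920915712799 186.9705168227541 [0.5648 0.095  0.09  ] min 90.66666666666667 192.66666666666666
top [ 0 14  2  7  8] 190.37089201877933 194.3661971830986 [0.5494 0.1188 0.09  ] min 142.33333333333334 192.66666666666666
top [14 17 10  4 22] 210.28955336866008 196.48372445117334 [0.5437 0.0764 0.09  ] min 96.66666666666667 192.66666666666666
((565.1241455078125, 95.55818939208984), (47.38900375366211, 46.23838424682617), 15.251957893371582) [0.5649 0.0945 0.0902]
```

step_arm --pt "40 19.2 0 0 0 -0.01 1" --pt "40 19.2 0 0 0 0 1" --pt "40 19.2 0 0 0 0 1" --pt "40 19.2 0 0 0 0 1" --pt "40 19.2 0 0 0 0 1" --pt "40 19.2 0 0 0 0 1" --pt "40 19.2 0 0 0 0 1" --pt "40 19.2 0 0 0 0 1" --pt "40 19.2 0 0 0 0 1" --pt "0 0 0 0 0 0 1"

```text
time_s: 2.75
ee_pos: [0.3994, -0.291, 0.2428]
orientation: [0.001, 0.772, -0.635, -0.001]
contact_force: [0.7, 0.1, -0.4]
opening: 0.0855
```

Run:
```python
from h import *
c=cap('wrist');st();to([.3955,-.298,.2])
cv2.imwrite('pics/w2.png',c['frame'])
P=pts(c);Z=P[...,2];q=P[(Z>.122)&(Z<.135)&(abs(P[...,0]-.3955)<.04)&(abs(P[...,1]+.298)<.03)]
print(len(q),cv2.minAreaRect((q[:,:2]*1000).astype(np.float32)),np.median(q,0).round(4))
q=P[(Z>.055)&(Z<.064)&(abs(P[...,1]+.29)<.08)];print(len(q),cv2.minAreaRect((q[:,:2]*1000).astype(np.float32)))
```

```text
time_s 2.8
joints [-3.0790e-01  1.4050e-01 -7.0000e-03 -2.0000e-04 -1.4245e+00  2.0739e+00]
ee_pos [ 0.4001 -0.2892  0.2428]
orientation [ 1.000e-04  7.726e-01 -6.349e-01 -6.000e-04]
contact_force [-0.1457 -0.0713 -0.5365]
wrist_torque [ 0.1028  0.075  -0.0017]
opening 0.0855
shift mm [ 7.8  6.2 42.8]
yaw -78.82 zaxis [-1.e-03  6.e-04 -1.e+00]
632 ((397.2696533203125, -297.5145263671875), (27.625225067138672, 17.114181518554688), 11.020809173583984) [ 0.3984 -0.2972  0.1307]
10531 ((464.9139709472656, -283.732666015625), (220.42481994628906, 60.125038146972656), 11.314166069030762)
```

View pics/w2.png

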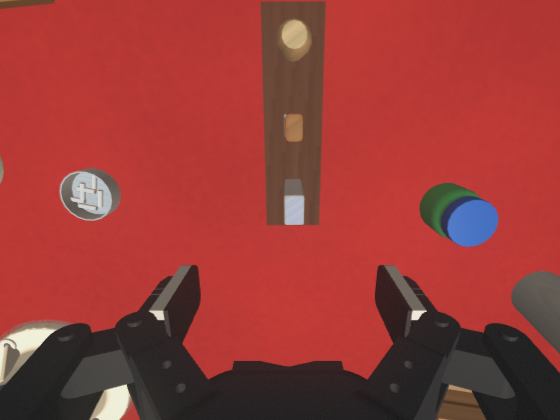

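The punch top is at (293,210) in the wrist view and is square to the jaws. Next I lower and grip.

step_arm --pt "7.4 5.1 20 0 0 0 1" --pt "0 0 40 0 0 0 1" --pt "0 0 40 0 0 0 1" --pt "0 0 35 0 0 0 1" --pt "0 0 18 0 0 0 1" --pt "0 0 8 0 0 0 1" --pt "0 0 0 0 0 0 1"

```text
time_s: 3.5
ee_pos: [0.3974, -0.2953, 0.0818]
orientation: [0.0, 0.774, -0.633, -0.001]
contact_force: [0.9, 0.0, 0.7]
opening: 0.0856
```

Run:
```python
from h import *
st();to([.3965,-.2975,.082])
```

```text
time_s 3.5
joints [-3.2200e-01  2.5010e-01 -2.9770e-01 -2.0000e-04 -1.0245e+00  2.0927e+00]
ee_pos [ 0.3974 -0.2953  0.0818]
orientation [ 2.000e-04  7.741e-01 -6.330e-01 -8.000e-04]
contact_force [0.9132 0.0286 0.7264]
wrist_torque [-0.038   0.0387  0.0166]
opening 0.0856
shift mm [ 2.   1.4 -0.2]
yaw -78.55 zaxis [-1.4e-03  6.0e-04 -1.0e+00]
```

step_arm --pt "1.5 1 0 0 0 0 1" --pt "0 0 0 0 0 0 1" --pt "0 0 0 0 0 0 0" --pt "0 0 0 0 0 0 0" --pt "0 0 0 0 0 0 0" --pt "0 0 0 0 0 0 0" --pt "0 0 0 0 0 0 0" --pt "0 0 0 0 0 0 0" --pt "0 0 0 0 0 0 0" --pt "0 0 0 0 0 0 0"

```text
time_s: 4.5
ee_pos: [0.3968, -0.2982, 0.0825]
orientation: [-0.0, 0.774, -0.634, 0.0]
contact_force: [-0.0, 2.3, 4.4]
opening: 0.0168
```

Run:
```python
from h import *
st();to([.3965,-.2975,.082])
```

```text
time_s 4.5
joints [-3.2810e-01  2.5050e-01 -2.9530e-01  1.0000e-04 -1.0246e+00  2.0971e+00]
ee_pos [ 0.3968 -0.2982  0.0825]
orientation [-0.000e+00  7.736e-01 -6.337e-01  2.000e-04]
contact_force [-0.0417  2.3463  4.4011]
wrist_torque [ 0.2798  0.2107 -0.0536]
opening 0.0168
shift mm [-0.8  0.2  0.5]
yaw -78.64 zaxis [ 3.e-04 -2.e-04 -1.e+00]
```

step_arm --pt "0 0 -5 0 0 0 0" --pt "0 0 -15 0 0 0 0" --pt "0 0 -25 0 0 0 0" --pt "0 0 -25 0 0 0 0" --pt "0 0 -25 0 0 0 0" --pt "-15.4 -10.3 -5 0 0 0 0" --pt "-35.4 -24.3 0 0 0 0 0" --pt "-35.4 -24.3 0 0 0 0 0" --pt "-35.4 -24.3 0 0 0 0 0" --pt "-35.4 -24.3 0 0 0 0 0" --pt "-35.4 -24.3 0 0 0 0 0" --pt "-35.4 -24.3 0 0 0 0 0" --pt "-35.4 -24.3 0 0 0 0 0" --pt "-35.4 -24.3 0 0 0 0 0" --pt "-35.4 -24.3 0 0 0 0 0" --pt "-15 -10 0 0 0 0 0" --pt "-5 -4 0 0 0 0 0" --pt "0 0 0 0 0 0 0" --pt "0 0 0 0 0 0 0"

```text
time_s: 6.4
ee_pos: [0.5648, 0.0957, 0.1822]
orientation: [0.0, 0.773, -0.634, -0.0]
contact_force: [-0.3, -1.0, -2.0]
opening: 0.0168
```

Run:
```python
from h import *
st();to([.5655,.0968,.172])
c=cap('wrist');d=cap('scene');cv2.imwrite('pics/w3.png',c['frame'])
cv2.imwrite('pics/s3.png',np.hstack([cv2.resize(d['frame'][130:270,300:440],(560,560),interpolation=2)]))
```

```text
time_s 6.4
joints [ 4.4070e-01  3.1920e-01  7.1400e-02  1.0000e-04 -1.3238e+00  1.3274e+00]
ee_pos [0.5648 0.0957 0.1822]
orientation [ 4.000e-04  7.733e-01 -6.340e-01 -1.000e-04]
contact_force [-0.2734 -0.984  -2.0335]
wrist_torque [-0.0947  0.0482  0.0488]
opening 0.0168
shift mm [-1.  -0.9 10.2]
yaw -78.69 zaxis [-7.e-04 -4.e-04 -1.e+00]
```

View pics/w3.png

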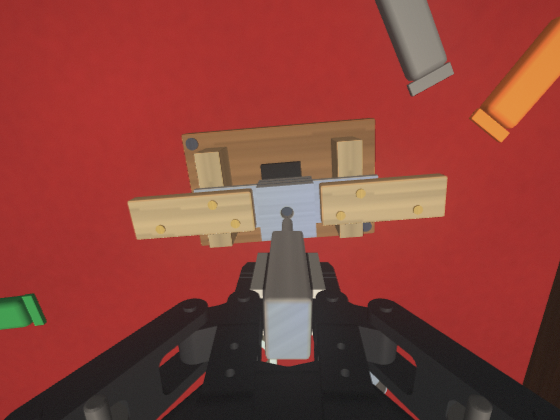

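View pics/s3.png

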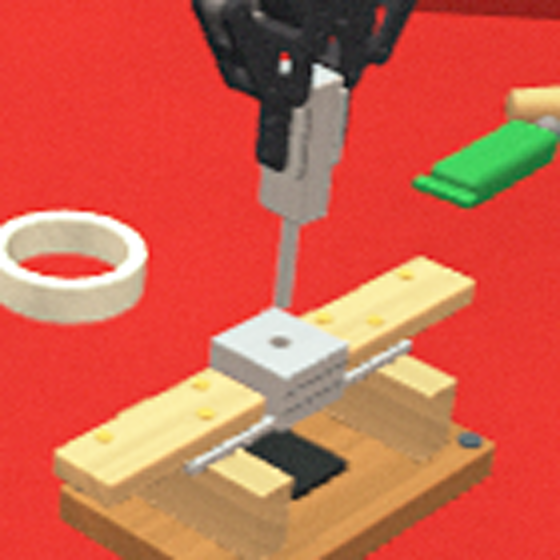

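Wrist view: the hole is at (287,212), and the shank tip sits just below it at about (288,222). Scene crop: the punch hangs upright with its tip above and slightly behind the hole at (280,342).

Run:
```python
from h import *
c=dict(np.load('wrist.npz'));f=c['frame']
g=f.astype(float).mean(2);print(g[200:236,276:300:1].astype(int))
t=np.array([.5648,.0957,.1822-.0725])
for p in (t,t+[0,0,.05],[.5655,.0968,.09]): print(cv2.projectPoints(np.array([p]),c['rvec'],c['tvec'],c['camera_matrix'],None)[0].ravel().round(1))
print(ray(c,287,212.3,.09))
```

```text
[[176 175 175 176 176 176 176 177 176 175 176 176 177 177 177 177 177 177
  176 177 177 177 177 177]
 [176 176 175 175 175 176 176 177 176 175 176 177 177 178 178 177 177 178
  178 179 178 178 178 178]
 [177 175 177 175 175 176 177 177 177 177 177 177 177 178 177 177 178 177
  176 176 178 176 176 175]
 [177 175 177 177 176 176 175 176 174 175 175 175 174 174 174 173 174 173
  174 173 173 173 173 173]
 [174 172 173 172 172 173 171 172 172 171 171 172 171 171 171 171 172 171
  172 173 172 173 173 173]
 [170 170 170 170 171 172 172 171 172 171 171 172 172 172 174 173 173 173
  173 174 173 173 174 175]
 [171 171 172 172 173 173 173 171 166 160 159 160 163 165 171 173 174 174
  174 175 175 175 175 176]
 [173 172 172 174 172 173 168 154 117  92  92  91  95 115 146 168 175 175
  175 174 177 177 176 176]
 [174 173 173 173 174 168 133  94  92  91  91  92  93  93  99 130 166 175
  176 176 174 177 176 176]
 [171 171 173 174 171 146  90  92  92  94  92  93  93  93  93  94 118 173
  175 174 174 175 174 174]
 [172 172 173 172 158  92  91  91  91  92  93  93  93  93  93  91 105 162
  173 173 173 17
[... 1913 characters left out ...]
175 176 174 173]
 [166 165 166 165 160 135  94  96  97  98  98  97  95  92  90  86 102 152
  164 166 166 166 165 165]
 [ 95  94  94  93  93  94  95  96  96  96  97  97  97  98  96  94  94  94
   95  95  94  96  96  99]
 [ 95  94  94  94  95  93  94  95  94  97  97  97  98  97  96  95  94  95
   94  93  94  95  97  97]
 [ 95  93  95  94  94  95  94  95  96  95  96  96  98  98  95  94  94  92
   93  93  95  95  96  97]
 [ 95  95  94  93  94  95  95  95  96  96  97  96  98  97  96  96  92  93
   94  93  96  96  97  97]
 [ 95  94  95  94  93  94  94  96  95  95  95  96  99  98  97  95  95  93
   94  94  95  95  96  96]]
[287.9 221.8]
[288.1 250.5]
[286.7 212.4]
[0.56564573 0.09655351 0.09      ]
```

step_arm --pt "0 -1.5 8 0 0 0 0" --pt "0 0 7 0 0 0 0" --pt "0 0 2 0 0 0 0" --pt "0 0 1 0 0 0 0" --pt "0 0 1 0 0 0 0" --pt "0 0 1 0 0 0 0" --pt "0 0 1 0 0 0 0" --pt "0 0 0 0 0 0 0"

```text
time_s: 7.3
ee_pos: [0.5667, 0.097, 0.1612]
orientation: [0.0, 0.774, -0.634, -0.0]
contact_force: [0.6, -0.5, -1.7]
opening: 0.017
```

Run:
```python
from h import *
st();to([.5655,.0968,.162])
```

```text
time_s 7.3
joints [ 0.4415  0.3336  0.0376 -0.     -1.275   1.3275]
ee_pos [0.5667 0.097  0.1612]
orientation [ 1.000e-04  7.736e-01 -6.337e-01 -0.000e+00]
contact_force [ 0.5849 -0.4772 -1.7213]
wrist_torque [-0.1151  0.0045 -0.0078]
opening 0.017
shift mm [ 0.   1.2 -0.8]
yaw -78.64 zaxis [-2.e-04 -1.e-04 -1.e+00]
```

The tip is at about 88.7 mm with only the punch's weight showing, so it has probably entered the hole. Next I feel farther down.

step_arm --pt "0 0 1 0 0 0 0" --pt "0 0 1 0 0 0 0" --pt "0 0 1 0 0 0 0" --pt "0 0 0 0 0 0 0"

```text
time_s: 7.7
ee_pos: [0.5667, 0.097, 0.1581]
orientation: [0.0, 0.774, -0.634, -0.0]
contact_force: [0.3, -0.3, -1.6]
opening: 0.0171
```

```bash
python3 -c "
from h import *
st()"
```

```text
time_s 7.7
joints [ 4.4150e-01  3.3540e-01  3.2100e-02 -1.0000e-04 -1.2677e+00  1.3275e+00]
ee_pos [0.5667 0.097  0.1581]
orientation [ 1.000e-04  7.736e-01 -6.337e-01 -1.000e-04]
contact_force [ 0.2553 -0.272  -1.6192]
wrist_torque [-0.1524  0.065  -0.0087]
opening 0.0171
```

step_arm --pt "0 0 1 0 0 0 0" --pt "0 0 1 0 0 0 0" --pt "0 0 1 0 0 0 0" --pt "0 0 1 0 0 0 0" --pt "0 0 1 0 0 0 0" --pt "0 0 1 0 0 0 0" --pt "0 0 1 0 0 0 0" --pt "0 0 1 0 0 0 0"

```text
time_s: 8.5
ee_pos: [0.567, 0.097, 0.1522]
orientation: [-0.001, 0.774, -0.633, 0.001]
contact_force: [-4.6, 0.6, 8.9]
opening: 0.0173
```

```bash
python3 -c "
from h import *
st()"
```

```text
time_s 8.5
joints [ 4.4170e-01  3.3790e-01  2.0100e-02  9.0000e-04 -1.2511e+00  1.3275e+00]
ee_pos [0.567  0.097  0.1522]
orientation [-7.000e-04  7.738e-01 -6.335e-01  8.000e-04]
contact_force [-4.554   0.5832  8.8932]
wrist_torque [-0.0768  1.8081 -0.0086]
opening 0.0173
```

The pin is moving at about 10 N, but a sideways force of -4.6 N in x shows the punch rubbing on the hole's wall. I shift by 1 mm (tool +y) and go on.

step_arm --pt "0 0.5 0 0 0 0 0" --pt "0 0.5 0 0 0 0 0" --pt "0 0 1 0 0 0 0" --pt "0 0 1 0 0 0 0" --pt "0 0 1 0 0 0 0" --pt "0 0 1 0 0 0 0"

```text
time_s: 9.1
ee_pos: [0.5667, 0.0969, 0.1485]
orientation: [-0.001, 0.774, -0.633, 0.001]
contact_force: [-2.7, -0.2, 8.2]
opening: 0.0171
```

```bash
python3 -c "
from h import *
st()"
```

```text
time_s 9.1
joints [ 4.4210e-01  3.3860e-01  1.1000e-02  1.3000e-03 -1.2398e+00  1.3271e+00]
ee_pos [0.5667 0.0969 0.1485]
orientation [-0.0013  0.7738 -0.6335  0.0013]
contact_force [-2.7159 -0.1878  8.2074]
wrist_torque [-0.0108  1.1727 -0.0359]
opening 0.0171
```

step_arm --pt "0 0.5 1 0 0 0 0" --pt "0 0 1 0 0 0 0" --pt "0 0 1 0 0 0 0" --pt "0 0 1 0 0 0 0" --pt "0 0 1 0 0 0 0" --pt "0 0 1 0 0 0 0" --pt "0 0 1 0 0 0 0" --pt "0 0 1 0 0 0 0" --pt "0 0 1 0 0 0 0" --pt "0 0 1 0 0 0 0"

```text
time_s: 10.1
ee_pos: [0.5666, 0.0969, 0.1386]
orientation: [-0.002, 0.774, -0.633, 0.001]
contact_force: [-0.8, 0.1, 7.7]
opening: 0.0174
```

```bash
python3 -c "
from h import *
st()"
```

```text
time_s 10.1
joints [ 0.4423  0.3442 -0.0071  0.0014 -1.2154  1.3269]
ee_pos [0.5666 0.0969 0.1386]
orientation [-0.0016  0.7738 -0.6334  0.0015]
contact_force [-0.8022  0.1189  7.6874]
wrist_torque [-0.0226  0.879   0.0066]
opening 0.0174
```

step_arm --pt "0 0 1 0 0 0 0" --pt "0 0 1 0 0 0 0" --pt "0 0 1 0 0 0 0" --pt "0 0 1 0 0 0 0" --pt "0 0 1 0 0 0 0" --pt "0 0 1 0 0 0 0" --pt "0 0 1 0 0 0 0" --pt "0 0 1 0 0 0 0" --pt "0 0 1 0 0 0 0"

```text
time_s: 11.0
ee_pos: [0.5666, 0.0969, 0.1295]
orientation: [-0.002, 0.774, -0.633, 0.001]
contact_force: [-1.8, -0.3, 7.1]
opening: 0.0168
```

```bash
python3 -c "
from h import *
st()"
```

```text
time_s 11.0
joints [ 0.4422  0.3504 -0.022   0.0014 -1.1943  1.3269]
ee_pos [0.5666 0.0969 0.1295]
orientation [-0.0015  0.7738 -0.6334  0.0015]
contact_force [-1.7768 -0.2718  7.0941]
wrist_torque [-0.0654  0.7827  0.0086]
opening 0.0168
```

Almost at the stop. From here I press in small steps and watch for the force to rise.

step_arm --pt "0 0 0.7 0 0 0 0" --pt "0 0 0.7 0 0 0 0" --pt "0 0 0.6 0 0 0 0"

```text
time_s: 11.3
ee_pos: [0.5668, 0.097, 0.1282]
orientation: [-0.002, 0.774, -0.633, 0.002]
contact_force: [-3.7, -0.1, 13.1]
opening: 0.017
```

step_arm --pt "0 0 0.5 0 0 0 0" --pt "0 0 0 0 0 0 0"

```text
time_s: 11.5
ee_pos: [0.5668, 0.0969, 0.1282]
orientation: [-0.002, 0.774, -0.633, 0.002]
contact_force: [-4.4, -0.2, 13.5]
opening: 0.0167
```

step_arm --pt "0 0 0.7 0 0 0 0" --pt "0 0 0.5 0 0 0 0" --pt "0 0 0 0 0 0 0"

```text
time_s: 11.8
ee_pos: [0.5669, 0.0969, 0.128]
orientation: [-0.002, 0.774, -0.633, 0.002]
contact_force: [-5.5, 0.1, 19.3]
opening: 0.0169
```

Run:
```python
from h import *
st()
d=cap('scene');cv2.imwrite('pics/s4.png',cv2.resize(d['frame'][170:270,310:430],(720,600),interpolation=2))
```

```text
time_s 11.8
joints [ 0.4425  0.3507 -0.0259  0.0022 -1.1885  1.3269]
ee_pos [0.5669 0.0969 0.128 ]
orientation [-0.0021  0.774  -0.6332  0.0022]
contact_force [-5.5185  0.1105 19.3003]
wrist_torque [0.1664 2.6283 0.0204]
opening 0.0169
```

View pics/s4.png

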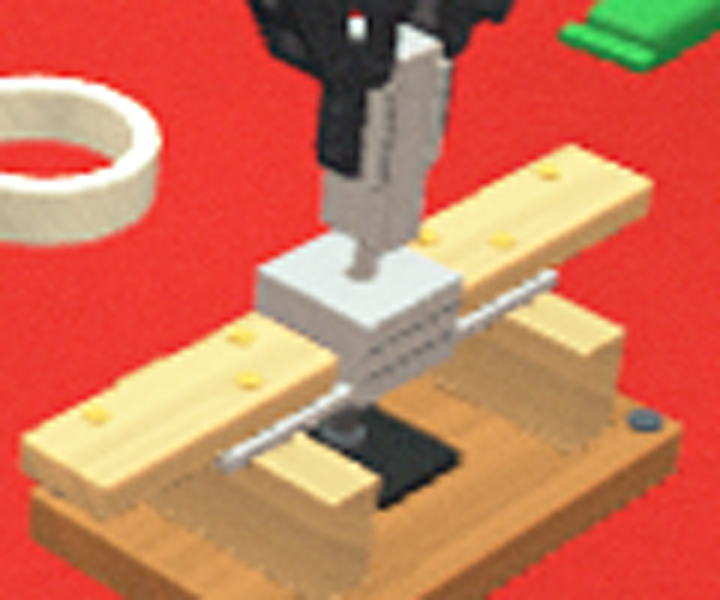

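The crop shows the pin's head on the dark pad at (345,432), and the force rises against a hard stop. I withdraw, then check whether the punch tilted in the grip.

step_arm --pt "0 0 -2 0 0 0 0" --pt "0 0.5 -3 0 0 0 0" --pt "0 0 -8 0 0 0 0" --pt "0 0 -10 0 0 0 0" --pt "0 0 -10 0 0 0 0" --pt "0 0 -10 0 0 0 0" --pt "0 0 -10 0 0 0 0" --pt "0 0 0 0 0 0 0" --pt "0 0 0 0 0 0 0"

```text
time_s: 12.75
ee_pos: [0.5647, 0.0968, 0.1767]
orientation: [-0.0, 0.774, -0.634, -0.0]
contact_force: [0.4, -0.3, -1.5]
opening: 0.0166
```

Run:
```python
from h import *
st();to([.3968,-.2982,.182])
c=cap('wrist');cv2.imwrite('pics/w5.png',cv2.resize(c['frame'][180:380,180:400],None,fx=2.7,fy=2.7,interpolation=2))
o=robot.get_obs();t=o['ee_pos'];r=R.from_quat(np.roll(o['orientation'],-1))
for z in(.0725,.0225): print(cv2.projectPoints(np.array([t+r.apply([0,0,z])]),c['rvec'],c['tvec'],c['camera_matrix'],None)[0].ravel().round(1))
```

```text
time_s 12.75
joints [ 4.4240e-01  3.2140e-01  6.0400e-02 -3.0000e-04 -1.3095e+00  1.3267e+00]
ee_pos [0.5647 0.0968 0.1767]
orientation [-2.000e-04  7.736e-01 -6.337e-01 -1.000e-04]
contact_force [ 0.4299 -0.3216 -1.5019]
wrist_torque [-0.0184  0.0204  0.0316]
opening 0.0166
shift mm [354.2 242.4  -5.5]
yaw -78.65 zaxis [ 2.e-04  4.e-04 -1.e+00]
[288. 222.]
[288.2 250.6]
```

View pics/w5.png

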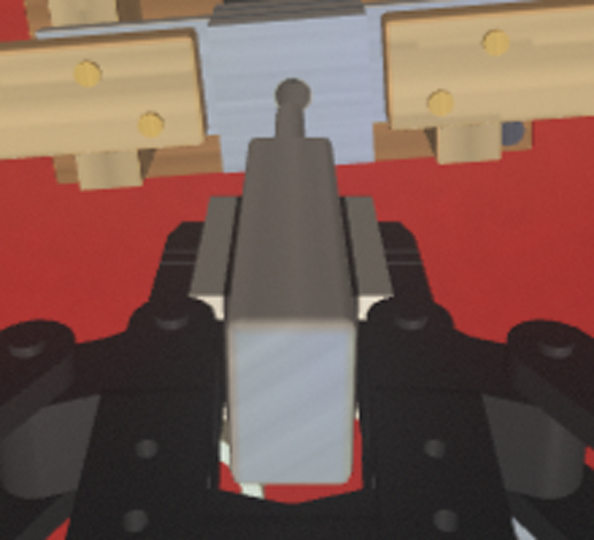

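Shank end, shoulder edge and columns sit where they were before pressing, so nothing slipped or tilted. I carry the punch back above its rack hole.

step_arm --pt "0 0 -5 0 0 0 0" --pt "15 10 0 0 0 0 0" --pt "35.4 24.3 0 0 0 0 0" --pt "35.4 24.3 0 0 0 0 0" --pt "35.4 24.3 0 0 0 0 0" --pt "35.4 24.3 0 0 0 0 0" --pt "35.4 24.3 0 0 0 0 0" --pt "35.4 24.3 0 0 0 0 0" --pt "35.4 24.3 0 0 0 0 0" --pt "35.4 24.3 0 0 0 0 0" --pt "35.4 24.3 0 0 0 0 0" --pt "15 10 0 0 0 0 0" --pt "5.4 3.8 0 0 0 0 0" --pt "0 0 20 0 0 0 0" --pt "0 0 12 0 0 0 0" --pt "0 0 0 0 0 0 0" --pt "0 0 0 0 0 0 0"

```text
time_s: 14.5
ee_pos: [0.3969, -0.2979, 0.1498]
orientation: [0.0, 0.774, -0.633, -0.0]
contact_force: [0.8, 0.2, -1.1]
opening: 0.0166
```

Run:
```python
from h import *
st();to([.3966,-.298,.0825])
```

```text
time_s 14.5
joints [-3.2720e-01  1.9130e-01 -1.8570e-01  5.0000e-04 -1.1941e+00  2.0970e+00]
ee_pos [ 0.3969 -0.2979  0.1498]
orientation [ 3.000e-04  7.739e-01 -6.333e-01 -1.000e-04]
contact_force [ 0.806   0.1679 -1.0966]
wrist_torque [-0.0513 -0.0147 -0.024 ]
opening 0.0166
shift mm [ 0.   0.2 67.3]
yaw -78.59 zaxis [-5.e-04 -3.e-04 -1.e+00]
```

Tip at 77 mm, 17 mm above the rack. I lower gently past the mouth first.

step_arm --pt "0 0 10 0 0 0 0" --pt "0 0 5 0 0 0 0" --pt "0 0 2 0 0 0 0" --pt "0 0 2 0 0 0 0" --pt "0 0 2 0 0 0 0" --pt "0 0 2 0 0 0 0" --pt "0 0 0 0 0 0 0"

```text
time_s: 15.2
ee_pos: [0.3966, -0.2981, 0.1264]
orientation: [0.0, 0.774, -0.634, -0.0]
contact_force: [-0.2, 0.7, -2.6]
opening: 0.0169
```

step_arm --pt "0 0 6 0 0 0 0" --pt "0 0 6 0 0 0 0" --pt "0 0 6 0 0 0 0" --pt "0 0 6 0 0 0 0" --pt "0 0 6 0 0 0 0" --pt "0 0 6 0 0 0 0" --pt "0 0 4 0 0 0 0" --pt "0 0 2 0 0 0 0" --pt "0 0 1 0 0 0 0" --pt "0 0 0 0 0 0 0"

```text
time_s: 16.2
ee_pos: [0.3968, -0.2982, 0.0836]
orientation: [0.0, 0.774, -0.634, 0.0]
contact_force: [0.4, 0.3, -0.8]
opening: 0.017
```

```bash
python3 -c "
from h import *
st()"
```

```text
time_s 16.2
joints [-3.2810e-01  2.4940e-01 -2.9360e-01  1.0000e-04 -1.0278e+00  2.0971e+00]
ee_pos [ 0.3968 -0.2982  0.0836]
orientation [ 0.      0.7736 -0.6337  0.    ]
contact_force [ 0.377   0.3433 -0.8218]
wrist_torque [-0.004   0.0182 -0.0123]
opening 0.017
```

step_arm --pt "0 0 0.5 0 0 0 0" --pt "0 0 0.4 0 0 0 0" --pt "0 0 0 0 0 0 0"

```text
time_s: 16.5
ee_pos: [0.3968, -0.2982, 0.0828]
orientation: [-0.0, 0.774, -0.634, 0.0]
contact_force: [0.4, 0.5, -2.0]
opening: 0.0166
```

step_arm --pt "0 0 0.5 0 0 0 0" --pt "0 0 0 0 0 0 0" --pt "0 0 0 0 0 0 0.3" --pt "0 0 0 0 0 0 0.5" --pt "0 0 0 0 0 0 0.8" --pt "0 0 0 0 0 0 1" --pt "0 0 0 0 0 0 1" --pt "0 0 0 0 0 0 1" --pt "0 0 -10 0 0 0 1" --pt "0 0 -30 0 0 0 1" --pt "0 0 -40 0 0 0 1" --pt "0 0 -40 0 0 0 1" --pt "0 0 -40 0 0 0 1" --pt "-20 20 0 0 0 0 1" --pt "0 0 0 0 0 0 1"

```text
time_s: 18.0
ee_pos: [0.3723, -0.2818, 0.2447]
orientation: [-0.001, 0.774, -0.634, 0.002]
contact_force: [0.7, 0.1, 0.1]
opening: 0.0855
```

Run:
```python
from h import *
st()
d=cap('scene');c=cap('wrist')
P=pts(c);Z=P[...,2];q=P[(Z>.122)&(Z<.135)&(abs(P[...,0]-.3955)<.04)&(abs(P[...,1]+.298)<.03)]
print(len(q),cv2.minAreaRect((q[:,:2]*1000).astype(np.float32)),np.median(q,0).round(4))
cv2.imwrite('pics/s6.png',cv2.resize(d['frame'][160:310,110:440],(792,360),interpolation=2))
```

```text
time_s 18.0
joints [-3.1120e-01  8.2600e-02 -6.8300e-02 -3.0000e-04 -1.4157e+00  2.0804e+00]
ee_pos [ 0.3723 -0.2818  0.2447]
orientation [-0.0009  0.7736 -0.6336  0.0019]
contact_force [0.6539 0.0666 0.1241]
wrist_torque [-0.0015 -0.0325 -0.0374]
opening 0.0855
674 ((397.23016357421875, -297.9123229980469), (27.59224510192871, 17.557626724243164), 12.04458999633789) [ 0.3981 -0.2975  0.1307]
```

View pics/s6.png

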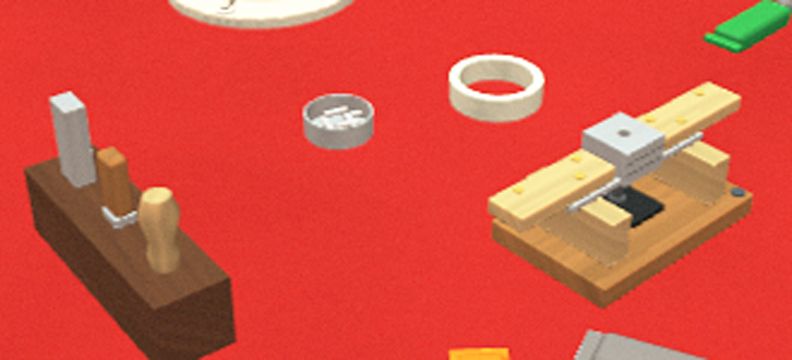

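The punch stands upright in its own hole at (72,140). The knife and awl are in place, and the pin is on the pad at (618,194), out of the hinge. The gripper touches nothing.

```bash
python3 -c "
from h import *
print(robot.job_done())"
```

```text
the job is handed in; nothing more can be done
None
```

I drove the pin all the way out of the hinge, put the punch back upright in its own rack hole, and handed the job in at about 18 s of the 61 s allowed.

- **Pin:** The punch entered the hole on the first try. The pin moved under about 10 N. The force readings peaked at about 21 N, against the hard stop, with the punch tip at about 55.5 mm (56 mm expected). The last camera views show its head on the pad.
- **Rubbing:** Partway down, the punch rubbed the hole's wall with up to 4.6 N sideways. Shifting it about 1.5 mm reduced this. It came back to 5.5 N during the final press on the stop.
- **Punch:** After release, its top measured within 0.5 mm of where it started and at the same height, standing upright. Its heading differed by about 1°.
- **Other tools:** The knife and awl look undisturbed in the final picture, and the gripper was clear of everything.

No check failed. The only disagreement was up to about 2 mm between the cameras and the arm on positions.

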